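# Put the cells away and hold the self-closing lid for setting its stay

### The arm

A 6-joint arm with a two-finger parallel gripper is mounted at the origin on a cart in front of the work surface, level with it; the furniture and walls round the work are solid. World frame = base frame: x ahead of the robot, y to its left, z up, the work surface at z = 0. Lengths are in m, angles in rad, forces in N, time in s.
With the tool pointing down it reaches from about 0.375 to 0.925 m from the base axis. Payload 5.7 kg.
Tool frame: the origin (TCP) lies at the very end of the fingers, on their centre line; the grasp point (between the pads) lies robot.grasp_offset behind it (robot.grasp_offset is the distance from the TCP to the grasp point, in m); z points along the fingers, y is the line along which they close (so a half turn about z gives the same grasp; the last joint's range is limited). The gripper opens to 88 mm and grips with 3 to 60 N. Pads are 20 mm wide; open, the fingers measure 115 mm over their backs; the gripper's body (75 mm by 178 mm) begins 61 mm behind the grasp point.
Start: joints at [-1.398, 0.359, 1.51, -0, 1.272, -0.115], TCP at [0.17, -0.575, 0.223] pointing down, gripper open.
Joint ranges: [-2.97, 2.97], [-1.01, 2.36], [0.21, 2.38], [-0.96, 4.11], [0.2, 2.71], [-2.98, 2.98]. Speed limits (rad/s): [2.39, 2.39, 3.14, 3.14, 3.14, 3.14].

### API

Orientations are given as a unit quaternion [w, x, y, z].
In Python, from station import robot, viewer, job gives the robot as it stands.
- The arm moves only by the tool play_rows, never from a script. Its argument "moves" is a list of rows, each an object with "twist": the turn, a rotation vector about the world's x, y, z in degrees, a list of three; "delta_pos": the shift along the world's x, y, z in mm, a list of three; "grip": the closure, from 0 (fully open) to 1 (shut). A call has 1 to 8 rows; each row shifts and turns the commanded pose from where the row before left it; what a row does not reach is not made up. A row lasts 1/8 s, in which the tool goes at most 62.5 mm and 10.7 degrees, less where a joint would pass 70% of its speed; a pose out of reach is approached as far as the arm can. A call is refused whole if a number of a shift passes 62.5 or a number of a turn 10.7, either way. A call with a gripper value outside its range is refused whole. The fingers move at their own pace and stop on an object; "force" is the grip in N (left out, the last holds). Time passes only in rows, so rows that do not move let the fingers close. It gives the time, the measured TCP pose, the force, the opening and the grip force at its end, in the units of the state.
- robot.sense(): the state, without advancing time (a new reading comes with each control period).
- viewer.capture(name): name is "side" or "top" or "wrist"; returns (picture, depth): 420x560x3 uint8, red, green, blue; 420x560 float32, m along the optical axis (not along the pixel's ray), 0 where there is no reading.
- viewer.calibration(name): a dict with "camera_matrix" (3x3 intrinsics, pixels), "k1" (the pictures are not rectified: a ray, as slopes to the right and down, at radius r is drawn at 1 + k1 r^2 times it, then the intrinsics apply), "origin" and "rotation" of the camera in the world; the wrist camera has in their place "mount" (4x4, takes a point from camera to tool coordinates, whose origin is the TCP and whose axes are the flange's). Camera axes: x right, y up, looking along -z (the intrinsics and any distortion apply to the point x, -y, -z); pixel columns grow to the right and rows downward; lengths in m; the calibration is good to about 2 mm. A picture is of the moment at which its call begins: read the wrist's pose just before it. calibration takes no time and is no camera call.
- job.close_job(): hands the job in; it is judged then, once.
The state is a dict: "time": time; "joint_positions": joint angles; "joint_velocities": joint speeds; "tau": joint torques, N m; "ee_pos": TCP position; "eef_rot": TCP orientation; "wrist_force": force on the tool from outside, world axes, zero at the start; "moment": the same for the moment, N m; "gripper_width": opening from 0.0 (shut) to 1.0 (fully open); "finger_force": force on a finger pad.
Only numpy, scipy, OpenCV 4.12 (cv2) and the standard library are available. Lean on these libraries where they do the work, as an engineer would, in place of code of your own. Each camera call takes 0.05 s, during which the arm holds its last target. There are 200 camera calls.

### The job

Lift the grey steel box's sprung lid by its handle past its balance point so that the springs hold it open, let go, and stand the two loose battery cells upright in the empty front places of the two racks inside, each in the row with the cells of its own length. Then take the lid's handle again, ease the lid back down to about ten degrees below its balance point, where it wants to fall shut again, and finish holding it still there, so that I can clamp its stay screw and it will always drop shut by itself. Never let the lid fall shut, and leave the other things on the bench alone.

Things in the scene. Friction and masses are not known exactly. Their poses are not given: they have to be found in the camera images.
- cell_box: Open-topped grey steel box, fixed to the bench; outside 160 (its x, depth) x 204 (its y, width) x 80 high on 4 mm feet, walls 4 mm, inner floor 8 mm and rim 84 mm above the bench. Origin under its centre at bench level; its x axis points from its front (on the robot's side) to its hinged back, z up. An aluminium stay quadrant with a clamp screw is on its left (+y) side, out to 121 mm from the middle.
- lid: The lid, 170 deep x 212 wide, 4 mm thick with a 12 mm rim turned down over the box and a 5 mm fire board below. Origin on the hinge axis at mid-width, 85 mm behind the box's centre and 84 mm above the bench; y runs along the hinge axis and does not turn; with the lid shut its axes are parallel to the box's and the lid extends along its own -x. Raising it swings the front edge up and back.
- lid_hinge (a joint): Opening angle of the lid in rad: 0 shut (start), 1.45 (83 degrees) at its open stop. Its weight and its torsion springs balance at 0.96 rad (55 degrees): below that it falls shut by itself (2.3 N at the handle when shut, under 1 N near balance), above it the springs swing it to the stop and hold it there. Damped: 1 rad/s costs about 1 N more. Ten degrees below balance is 0.79 rad (45 degrees).
- lid_bar (a point): Middle of the lid's handle bar, a round steel bar 10 mm thick and 84 mm long between its bends, parallel to the hinge. It stands off the lid's front edge 30 mm forward and 30 mm up (with the lid shut), fixed to the lid; 198 mm in front of and 34 mm above the hinge axis when shut. Clear all round, so it can be taken from above with the fingers across it at any lid angle, and it may turn between the fingers while the lid swings about the hinge axis.
- long_cell: Loose long battery cell, a grey cylinder 18 mm in diameter and 65 mm long, 45 g, standing upright on the bench. Origin at the centre of its foot, z up along its axis.
- short_cell: Loose short battery cell, the same 18 mm diameter and look but only 50 mm long, 35 g, standing upright on the bench. Origin at the centre of its foot, z up along its axis.
- long_place (a point): Centre of the floor of the empty front place in the long-cell rack, 10 mm above the bench. The rack is a black block 110 x 32 x 20 mm, fixed in the box, its row running front to back, with three square sockets 22 mm wide and 18 mm deep at 33 mm pitch; the two rear ones hold long cells, whose tops stand 75 mm above the bench. The racks lie 34 mm to either side of the box's middle; either may be left or right. The lid open, the place is 130 mm in front of the hinge axis.
- short_place (a point): The same for the short-cell rack: floor of its empty front place; its two rear sockets hold short cells, whose tops stand 60 mm above the bench.
- multimeter: Yellow multimeter, 134 x 68 x 42 mm, lying on the bench; to be left alone. Origin under its centre.
- fuse_box: Small red box with a clear lid, 34 x 50 x 19 mm; to be left alone. Origin under its centre.
- needle_pliers: Blue-handled needle-nose pliers, 201 mm long; to be left alone. Origin under the centre.
- screwdriver_yel: Yellow-handled screwdriver, 168 mm long; to be left alone. Origin under its centre.

How it is judged:
On the way, in this order (a step that is already met when the one before it is completed fails the run):
1. the lid stands open on its springs (over 1.3 rad), let go by the robot (value of joint lid_hinge above 1.3 rad and contact force between each of the fingers, the arm and lid below 0.1 N), for 0.2 s.
2. with the lid open, each cell stands in the empty place of the rack of its own length, let go (value of joint lid_hinge above 1.2 rad and distance between long_cell and long_place below 0.006 m and angle between each of long_cell, short_cell's own z axis and vertical below 0.15 rad and distance between short_cell and short_place below 0.006 m and contact force between the fingers and long_cell below 0.1 N and contact force between the fingers and short_cell below 0.1 N), for 0.2 s.
At the end, for the whole second after the job is handed in: The robot holds the lid still between 0.69 and 0.91 rad (40 to 52 degrees), just below its balance point at 0.96 rad, touching it and with nothing else propping it; each cell stands upright in the front place of the rack of its own length, its foot within 6 mm of the centre of the socket floor (value of joint lid_hinge between 0.69 and 0.91 rad and velocity of joint lid_hinge between -0.05 and 0.05 rad/s and contact force between any of the fingers, the arm and lid above 0.2 N and contact force between lid and long_cell below 0.05 N and contact force between lid and short_cell below 0.05 N and contact force between lid and multimeter below 0.05 N and contact force between lid and fuse_box below 0.05 N and contact force between lid and needle_pliers below 0.05 N and contact force between lid and screwdriver_yel below 0.05 N and distance between long_cell and long_place below 0.006 m and angle between each of long_cell, short_cell's own z axis and vertical below 0.15 rad and distance between short_cell and short_place below 0.006 m); the arm keeps its last pose, push and grip.
It fails at once if the lid is let fall shut (closing faster than 0.8 rad/s below 0.3 rad) (value of joint lid_hinge below 0.3 rad and velocity of joint lid_hinge below -0.8 rad/s).
It fails at once if a bystander is moved by more than 30 mm (distance of any of multimeter, fuse_box, needle_pliers, screwdriver_yel from where it was at the start of the episode above 0.03 m).
It also fails if it takes over 72 s, if anything falls off the work surface, if the arm or the gripper's body presses on something with over 40 N, if the wrist force passes 120 N, or if a joint passes its speed limit or range.

## Working session

There is one attempt and no reset: what is moved stays moved. The work goes in short steps, Python scripts to look and compute and a tool call to move; the robot and the scene stay as the last step left them, time stands still between calls to the robot, and variables do not carry over. Pictures are saved under pics/ and viewed, at most 13 in all, crops included, and the job is handed in when it is done.

Besides the shell and the picture viewer there is one more tool, called after "Request:" as name(argument=value, ...), one argument or row to a line, values as JSON. play_rows: Moves the arm, as the interface text tells. Its arguments: {"type":"object","properties":{"moves":{"type":"array","items":{"type":"object","properties":{"twist":{"type":"array","items":{"type":"number"}},"delta_pos":{"type":"array","items":{"type":"number"}},"grip":{"type":"number"}}}},"force":{"type":"number"}},"required":["moves"]}

```bash
mkdir -p pics; cat > h.py <<'E'
import numpy as np, cv2
from station import robot, viewer, job
from scipy.spatial.transform import Rotation as R
def cap(n):
    s=robot.sense(); p,d=viewer.capture(n); c=viewer.calibration(n)
    if 'mount' in c:
        q=s['eef_rot']; T=np.eye(4); T[:3,:3]=R.from_quat([q[1],q[2],q[3],q[0]]).as_matrix(); T[:3,3]=s['ee_pos']
        M=T@np.array(c['mount']); c['origin']=M[:3,3]; c['rotation']=M[:3,:3]
    return p,d,c
def rays(c,uv):
    K=np.array(c['camera_matrix'],float); uv=np.array(uv,float).reshape(-1,2)
    sd=np.stack([(uv[:,0]-K[0,2])/K[0,0],(uv[:,1]-K[1,2])/K[1,1]],1); s=sd.copy()
    for _ in range(20): s=sd/(1+c['k1']*(s**2).sum(1,keepdims=True))
    return np.c_[s[:,0],-s[:,1],-np.ones(len(s))]
def onplane(c,uv,z):
    r=rays(c,uv)@np.array(c['rotation']).T; o=np.array(c['origin']); t=(z-o[2])/r[:,2]
    return o+r*t[:,None]
def cloud(c,d):
    v,u=np.mgrid[:d.shape[0],:d.shape[1]]
    r=rays(c,np.c_[u.ravel(),v.ravel()])*d.reshape(-1,1)
    return (r@np.array(c['rotation']).T+np.array(c['origin'])).reshape(*d.shape,3)
def save(p,f): cv2.imwrite('pics/'+f,cv2.cvtColor(p,cv2.COLOR_RGB2BGR))
E
python3 - <<'E'
from h import *
for n in('top','side'):
    p,d,c=cap(n); save(p,n+'0.png'); np.savez(n+'0.npz',p=p,d=d); print(n,c,(d>0).mean())
s=robot.sense(); print(s, robot.grasp_offset)
E
```

```text
top {'camera_matrix': array([[515.10470955,   0.        , 282.58253344],
       [  0.        , 515.10470955, 205.53685622],
       [  0.        ,   0.        ,   1.        ]]), 'k1': -0.1482685667464544, 'origin': array([0.41411556, 0.01414741, 1.47571717]), 'rotation': array([-0.70452295, -0.03783144,  0.0380918 ,  0.70764766])} 0.9959821428571428
side {'camera_matrix': array([[437.46323122,   0.        , 279.65337825],
       [  0.        , 437.46323122, 205.81945199],
       [  0.        ,   0.        ,   1.        ]]), 'k1': -0.07227579265674998, 'origin': array([ 0.24232764, -1.07879148,  0.5474077 ]), 'rotation': array([ 0.8199873 ,  0.55241085, -0.07374448, -0.13047922])} 0.8955059523809524
{'time': 0.1, 'joint_positions': array([-1.39812473e+00,  3.59407417e-01,  1.51130598e+00, -3.53169310e-05,
        1.27252057e+00, -1.15079484e-01]), 'joint_velocities': array([-0.0010346 , -0.00240073, -0.00136969, -0.00030757,  0.00075925,
       -0.00063356]), 'tau': array([ 9.79354772e-04, -5.16354203e+01, -2.71406865e+01,  6.77688047e-02,
        2.76547763e-02, -3.34290291e-05]), 'ee_pos': array([ 0.1701623 , -0.57471602,  0.22191582]), 'eef_rot': array([-8.19833164e-04,  9.89666676e-01,  1.43384782e-01, -4.04959748e-05]), 'wrist_force': array([ 0.01768426, -0.1323304 ,  0.68131452]), 'moment': array([ 0.00751375,  0.03950267, -0.02608996]), 'finger_force': 0.0, 'gripper_width': 1.0018766042523821} 0.0187
```

View pics/top0.png

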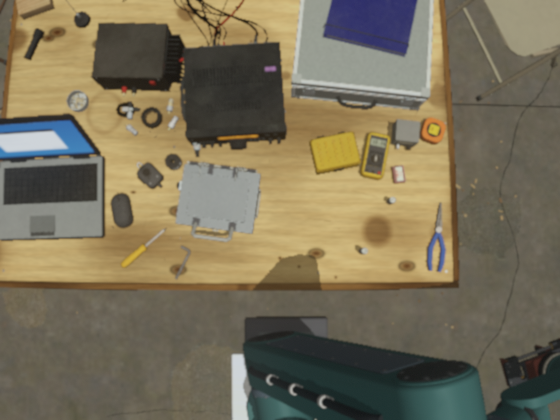

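View pics/side0.png

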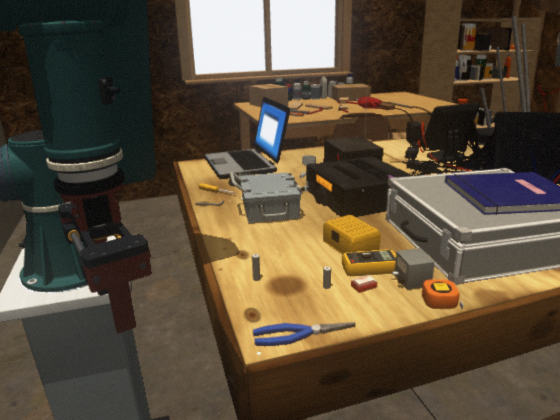

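The top view shows the box at about (218,197) with its handle bar near (212,236), and loose cells at (391,200) and (363,250). The side view shows the cells at (256,267) and (327,277). `rotation` is a quaternion.

```bash
cat >> h.py <<'E'
_cap=cap
def cap(n):
    p,d,c=_cap(n); r=np.array(c['rotation'])
    if r.shape==(4,): c['rotation']=R.from_quat([r[1],r[2],r[3],r[0]]).as_matrix()
    return p,d,c
E
python3 - <<'E'
from h import *
p,d,c=cap('top'); P=cloud(c,d)
print('bench z',np.median(P[150:160,300:305,2]),np.median(P[265:272,200:230,2]))
for n,(u,v) in dict(a=(391,200),b=(363,250)).items():
    w=P[v-12:v+13,u-12:u+13].reshape(-1,3); m=w[:,2]>.03
    print(n,m.sum(),w[m].max(0),np.median(w[m],0), onplane(c,[(u,v)],.06))
# lid
w=P[150:245,165:275]; 
m=((w[...,2]>.075)&(w[...,2]<.10)).astype(np.uint8)
q=w[m>0]; print(len(q),q.min(0),q.max(0),np.median(q,0))
r=cv2.minAreaRect((q[:,:2]*1000).astype(np.float32)); print('rect',r)
h=w[(w[...,2]>.105)&(w[...,2]<.14)]; print('high',len(h)); 
if len(h): print(h.min(0),h.max(0),np.median(h,0))
save(cv2.resize(p[140:290,160:300],None,fx=4,fy=4,interpolation=cv2.INTER_CUBIC),'topc.png')
ps,ds,cs=cap('side'); Q=cloud(cs,ds)
for n,(u,v) in dict(b=(256,267),a=(327,277)).items():
    w=Q[v-22:v+23,u-14:u+15].reshape(-1,3); m=(w[:,2]>.012)&(w[:,2]<.09)
    print(n,m.sum(),np.median(w[m],0),w[m].max(0))
E
```

```text
bench z 0.00050763215023375 0.00023334519046214197
a 44 [0.59087907 0.01414741 1.47571717] [ 0.5821333  -0.29109924  0.04840462] [[ 0.58096444 -0.2888573   0.06      ]]
b 42 [ 0.44859251 -0.20192559  0.0686247 ] [ 0.44025118 -0.20958293  0.06292584] [[ 0.44273909 -0.2074664   0.06      ]]
4952 [0.4893048  0.07482865 0.07511448] [0.6891497  0.30505131 0.09983761] [0.58822621 0.18901729 0.08764116]
rect ((589.14453125, 196.75933837890625), (225.9327850341797, 185.4772186279297), 82.45616149902344)
high 177
[0.46679761 0.15068381 0.10553882] [0.49979978 0.25727153 0.12657416] [0.47752062 0.20276392 0.11916589]
b 172 [ 0.43737663 -0.21782742  0.04110397] [ 0.44772028 -0.20485202  0.06618837]
a 136 [ 0.57983412 -0.30184824  0.03436645] [ 0.59017276 -0.28681206  0.04996449]
```

View pics/topc.png

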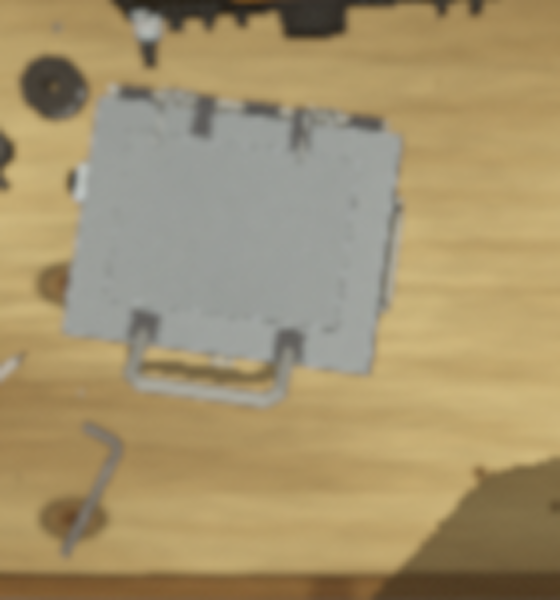

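Crop: lid corners at (100,93), (65,332), (368,373), (400,135); bar runs from about (135,384) to (275,402).

```bash
python3 - <<'E'
from h import *
p,d,c=cap('top')
f=lambda L,z: onplane(c,[(160+(u+.5)/4-.5,140+(v+.5)/4-.5) for u,v in L],z)
k=f([(100,93),(65,332),(368,373),(400,135)],.088); print(k)
print('centre',k.mean(0),[np.linalg.norm(k[i]-k[(i+1)%4]) for i in range(4)])
for a,b in((1,0),(2,3)): e=k[a]-k[b]; e=-e; e=k[b]-k[a]; print('yaw x',np.degrees(np.arctan2(e[1],e[0])))
for a,b in((0,3),(1,2)): e=k[a]-k[b]; print('yaw y-90',np.degrees(np.arctan2(-e[0],e[1])))
print('bar',f([(135,384),(275,402),(205,393)],.118))
P=cloud(c,d); w=P[150:250,165:275]; h=w[(w[...,2]>.11)&(w[...,2]<.14)]
print(cv2.minAreaRect((h[:,:2]*1000).astype(np.float32)))
E
```

```text
[[0.68303778 0.28235257 0.088     ]
 [0.51833299 0.30352186 0.088     ]
 [0.48998032 0.09711686 0.088     ]
 [0.65236406 0.07559479 0.088     ]]
centre [0.58592879 0.18964652 0.088     ] [np.float64(0.16605965485077187), np.float64(0.20834321564620312), np.float64(0.16380377740111948), np.float64(0.2090207078414946)]
yaw x -7.323996575046338
yaw x -7.549884918953047
yaw y-90 -8.438613372330101
yaw y-90 -7.821442115554236
bar [[0.48144939 0.24985986 0.118     ]
 [0.46938582 0.15673027 0.118     ]
 [0.47542202 0.20317708 0.118     ]]
((482.132568359375, 204.32269287109375), (108.01447296142578, 23.861038208007812), 80.62747955322266)
```

Request:
play_rows(
  moves=[
    {"delta_pos":[56,55,10],"twist":[0,0,9.4],"grip":0.5},
    {"delta_pos":[56,55,10],"twist":[0,0,9.4],"grip":0.5},
    {"delta_pos":[56,55,10],"twist":[0,0,9.4],"grip":0.5},
    {"delta_pos":[56,55,10],"twist":[0,0,9.4],"grip":0.5},
    {"delta_pos":[56,55,10],"twist":[0,0,9.4],"grip":0.5},
    {"delta_pos":[0,60,0],"twist":[0,0,9.4],"grip":0.5},
    {"delta_pos":[0,60,0],"twist":[0,0,9.4],"grip":0.5},
    {"delta_pos":[0,60,0],"twist":[0,0,0],"grip":0.5},
  ],
  force=15,
)

```text
time: 1.25
ee_pos: [0.3913, -0.1762, 0.2621]
eef_rot: [0.0, 0.753, 0.659, 0.0]
wrist_force: [1.0, 0.3, -0.2]
gripper_width: 0.497
finger_force: 0.0
```

Request:
play_rows(
  moves=[
    {"delta_pos":[4,54,0],"grip":0.5},
    {"delta_pos":[4,54,0],"grip":0.5},
    {"delta_pos":[4,54,0],"grip":0.5},
    {"delta_pos":[4,54,0],"grip":0.5},
    {"delta_pos":[4,54,0],"grip":0.5},
    {"delta_pos":[4,54,0],"grip":0.5},
    {"delta_pos":[0,0,0],"grip":0.5},
    {"delta_pos":[0,0,0],"grip":0.5},
  ],
)

```text
invalid input at $.moves[0]: expected keys twist, delta_pos, grip
```

```bash
python3 - <<'E'
from h import *
p,d,c=cap('wrist'); save(p,'w1.png'); P=cloud(c,d)
m=(P[...,2]>.109)&(P[...,2]<.13)&(P[...,0]<.51)&(P[...,0]>.44)&(P[...,1]>.1)&(P[...,1]<.3)
h=P[m]; print(len(h)); 
if len(h): print(cv2.minAreaRect((h[:,:2]*1000).astype(np.float32)),np.median(h,0))
s=robot.sense(); print(s['ee_pos'],s['eef_rot'],s['gripper_width'],s['joint_positions'],s['wrist_force'])
E
```

```text
0
[ 0.38930839 -0.16913976  0.26160323] [-0.00297352  0.75238321  0.65871746  0.00140194] 0.49826106740043846 [-0.57682966  0.06260425  1.80331207  0.0045008   1.28064201 -0.44556691] [-3.42325766  5.45874079 -0.25465413]
```

View pics/w1.png

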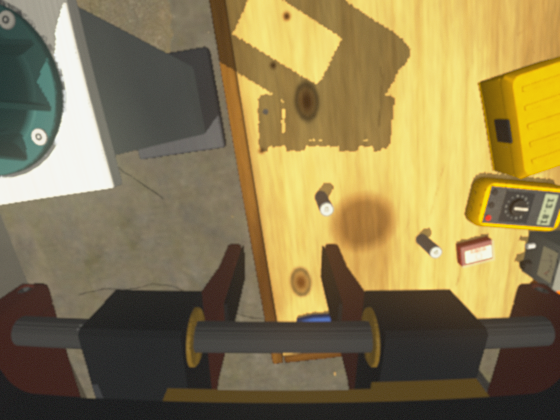

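The wrist view shows both cells, at (325,203) and (430,245), with the fingers beyond them; the second move call was refused because `twist` was missing.

Request:
play_rows(
  moves=[
    {"delta_pos":[11,47,0],"twist":[0,0,0],"grip":0.5},
    {"delta_pos":[11,47,0],"twist":[0,0,0],"grip":0.5},
    {"delta_pos":[11,47,0],"twist":[0,0,0],"grip":0.5},
    {"delta_pos":[11,47,0],"twist":[0,0,0],"grip":0.5},
    {"delta_pos":[11,47,0],"twist":[0,0,0],"grip":0.5},
    {"delta_pos":[11,47,0],"twist":[0,0,0],"grip":0.5},
    {"delta_pos":[11,47,0],"twist":[0,0,0],"grip":0.5},
    {"delta_pos":[9,44,0],"twist":[0,0,0],"grip":0.5},
  ],
)

```text
time: 2.3
ee_pos: [0.4778, 0.1965, 0.2621]
eef_rot: [0.0, 0.753, 0.658, 0.0]
wrist_force: [0.5, 0.6, -0.8]
gripper_width: 0.495
finger_force: 0.0
```

```bash
python3 - <<'E'
from h import *
p,d,c=cap('wrist'); p,d,c=cap('wrist'); save(p,'w2.png'); P=cloud(c,d)
m=(P[...,2]>.109)&(P[...,2]<.13)&(P[...,0]<.51)&(P[...,0]>.44)&(P[...,1]>.1)&(P[...,1]<.3)
h=P[m]; print(len(h)); 
if len(h): print(cv2.minAreaRect((h[:,:2]*1000).astype(np.float32)),np.median(h,0))
s=robot.sense(); print(s['ee_pos'],s['eef_rot'],s['gripper_width'],s['joint_positions'],s['wrist_force'])
E
```

```text
1106
((480.8854675292969, 203.6497039794922), (108.81607055664062, 22.346559524536133), 82.3287353515625) [0.47625543 0.21110108 0.12197632]
[0.47839708 0.19838651 0.2620524 ] [-4.10168614e-04  7.51911673e-01  6.59263160e-01  8.67678227e-04] 0.502838092060476 [2.58553311e-01 2.03562622e-01 1.63156410e+00 1.56173143e-03
 1.30527740e+00 3.89263142e-01] [ 0.14703155 -1.55768059  0.63322033]
```

View pics/w2.png

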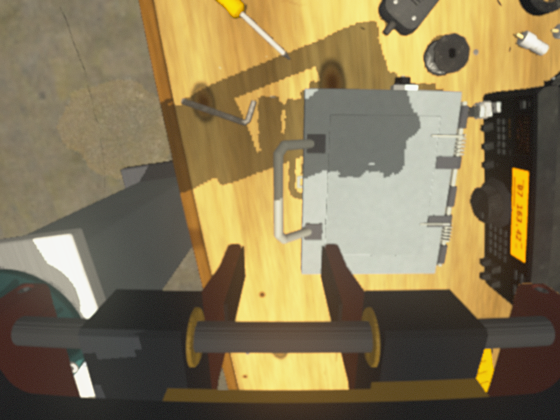

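The bar is seen at pixel column ~279, rows 150–235, parallel to the pads and between the fingers. Descend and grip.

Request:
play_rows(
  moves=[
    {"delta_pos":[-3,5,-40],"twist":[0,0,0],"grip":0.5},
    {"delta_pos":[0,0,-50],"twist":[0,0,0],"grip":0.5},
    {"delta_pos":[0,0,-40],"twist":[0,0,0],"grip":0.5},
    {"delta_pos":[0,0,-20],"twist":[0,0,0],"grip":0.5},
    {"delta_pos":[0,0,-12],"twist":[0,0,0],"grip":0.5},
    {"delta_pos":[0,0,0],"twist":[0,0,0],"grip":0.5},
    {"delta_pos":[0,0,0],"twist":[0,0,0],"grip":1},
    {"delta_pos":[0,0,0],"twist":[0,0,0],"grip":1},
  ],
)

```text
time: 3.4
ee_pos: [0.4752, 0.2001, 0.1011]
eef_rot: [0.0, 0.753, 0.658, 0.001]
wrist_force: [-0.2, 0.4, -1.1]
gripper_width: 0.311
finger_force: 0.0
```

Request:
play_rows(
  moves=[
    {"delta_pos":[0,0,0],"twist":[0,0,0],"grip":1},
    {"delta_pos":[0,0,0],"twist":[0,0,0],"grip":1},
  ],
)

```text
time: 3.65
ee_pos: [0.4743, 0.2001, 0.1004]
eef_rot: [-0.0, 0.753, 0.658, 0.0]
wrist_force: [0.7, 0.3, 2.4]
gripper_width: 0.105
finger_force: 15.0
```

```bash
python3 - <<'E'
import numpy as np
r=np.hypot(198,34); a0=np.arctan2(34,198); x=np.array([np.cos(np.radians(-7.7)),np.sin(np.radians(-7.7))])
p=None
for t in range(0,85,3):
    e=np.radians(t)+a0; h=-r*np.cos(e)+198; q=np.r_[h*x,r*np.sin(e)-34]
    print(t,q.round(0),None if p is None else (q-p).round(0)); p=q
E
```

```text
0 [ 0. -0.  0.] None
3 [ 2. -0. 10.] [ 2. -0. 10.]
6 [ 5. -1. 21.] [ 3. -0. 10.]
9 [ 8. -1. 31.] [ 3. -0. 10.]
12 [11. -2. 40.] [ 4. -0. 10.]
15 [15. -2. 50.] [ 4. -1. 10.]
18 [20. -3. 60.] [ 5. -1.  9.]
21 [25. -3. 69.] [ 5. -1.  9.]
24 [31. -4. 78.] [ 6. -1.  9.]
27 [37. -5. 86.] [ 6. -1.  9.]
30 [43. -6. 94.] [ 6. -1.  8.]
33 [ 50.  -7. 102.] [ 7. -1.  8.]
36 [ 57.  -8. 110.] [ 7. -1.  8.]
39 [ 65.  -9. 117.] [ 8. -1.  7.]
42 [ 73. -10. 124.] [ 8. -1.  7.]
45 [ 81. -11. 130.] [ 8. -1.  6.]
48 [ 90. -12. 136.] [ 9. -1.  6.]
51 [ 99. -13. 141.] [ 9. -1.  5.]
54 [108. -15. 146.] [ 9. -1.  5.]
57 [118. -16. 151.] [ 9. -1.  4.]
60 [127. -17. 154.] [10. -1.  4.]
63 [137. -19. 158.] [10. -1.  3.]
66 [147. -20. 161.] [10. -1.  3.]
69 [157. -21. 163.] [10. -1.  2.]
72 [168. -23. 165.] [10. -1.  2.]
75 [178. -24. 166.] [10. -1.  1.]
78 [188. -25. 167.] [10. -1.  1.]
81 [199. -27. 167.] [10. -1.  0.]
84 [209. -28. 166.] [10. -1. -0.]
```

Request:
play_rows(
  moves=[
    {"delta_pos":[5,-1,21],"twist":[0,0,0],"grip":1},
    {"delta_pos":[6,-1,19],"twist":[0,0,0],"grip":1},
    {"delta_pos":[9,-1,20],"twist":[0,0,0],"grip":1},
    {"delta_pos":[11,-1,18],"twist":[0,0,0],"grip":1},
    {"delta_pos":[12,-2,16],"twist":[0,0,0],"grip":1},
    {"delta_pos":[14,-2,16],"twist":[0,0,0],"grip":1},
    {"delta_pos":[16,-2,14],"twist":[0,0,0],"grip":1},
    {"delta_pos":[17,-2,12],"twist":[0,0,0],"grip":1},
  ],
)

```text
time: 4.65
ee_pos: [0.5601, 0.1883, 0.237]
eef_rot: [-0.003, 0.753, 0.658, -0.003]
wrist_force: [-10.4, 0.5, 10.3]
gripper_width: 0.108
finger_force: 15.0
```

Request:
play_rows(
  moves=[
    {"delta_pos":[18,-3,10],"twist":[0,0,0],"grip":1},
    {"delta_pos":[19,-2,8],"twist":[0,0,0],"grip":1},
    {"delta_pos":[20,-3,7],"twist":[0,0,0],"grip":1},
    {"delta_pos":[21,-3,4],"twist":[0,0,0],"grip":1},
    {"delta_pos":[20,-2,1],"twist":[0,0,0],"grip":1},
    {"delta_pos":[0,0,0],"twist":[0,0,0],"grip":1},
    {"delta_pos":[0,0,0],"twist":[0,0,0],"grip":1},
  ],
)

```text
time: 5.52
ee_pos: [0.6646, 0.1741, 0.2678]
eef_rot: [0.002, 0.753, 0.658, 0.001]
wrist_force: [2.2, -2.0, 5.9]
gripper_width: 0.112
finger_force: 15.0
```

Request:
play_rows(
  moves=[
    {"delta_pos":[6,-1,0],"twist":[0,0,0],"grip":0.5},
    {"delta_pos":[5,-1,0],"twist":[0,0,0],"grip":0.4},
    {"delta_pos":[0,0,0],"twist":[0,0,0],"grip":0.4},
    {"delta_pos":[0,0,20],"twist":[0,0,0],"grip":0.4},
    {"delta_pos":[0,0,40],"twist":[0,0,0],"grip":0.4},
    {"delta_pos":[0,0,20],"twist":[0,0,0],"grip":0.4},
    {"delta_pos":[0,0,0],"twist":[0,0,0],"grip":0.4},
  ],
)

```text
time: 6.4
ee_pos: [0.6739, 0.1732, 0.3476]
eef_rot: [0.001, 0.753, 0.658, 0.001]
wrist_force: [0.3, 0.2, -0.1]
gripper_width: 0.595
finger_force: 0.0
```

```bash
python3 - <<'E'
from h import *
s=robot.sense(); print(s['ee_pos'],s['wrist_force'],s['joint_positions'])
p,d,c=cap('top'); P=cloud(c,d)
w=P[150:250,165:275]; m=(w[...,2]>.25)&(w[...,2]<.3); print('lid top pts',m.sum(), np.median(w[m],0) if m.any() else 0)
q=onplane(c,[(214,215)],.06)
save(cv2.resize(p[140:270,160:300],None,fx=5,fy=5,interpolation=cv2.INTER_CUBIC)[:600],'top2.png')
E
```

```text
[0.67385189 0.17320267 0.34755542] [ 0.32133127  0.15437705 -0.06446883] [1.52274730e-01 4.27720587e-01 1.10051531e+00 2.20318297e-04
 1.61109390e+00 2.86649046e-01]
lid top pts 276 [0.64737476 0.12878547 0.25427534]
```

View pics/top2.png

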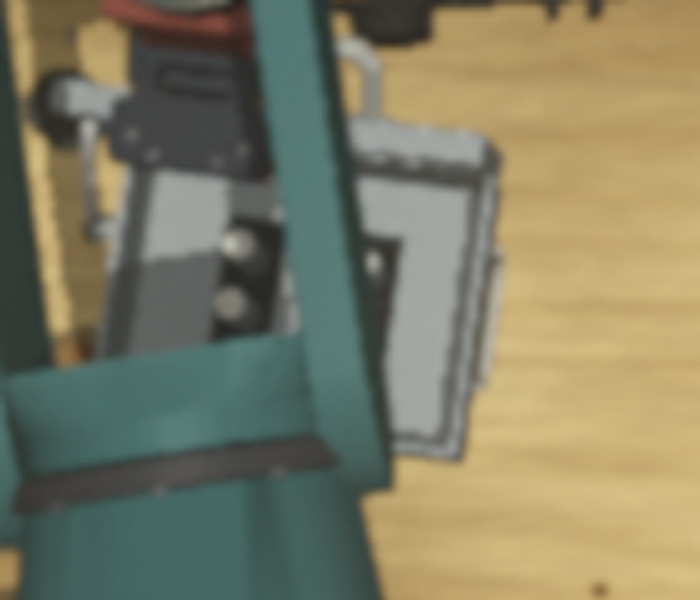

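The lid is open (upper edge tilted back at crop (430,150)). The left-hand row shows two cells at (240,243) and (232,303). Next, move to the loose cells while turning the tool 90°.

Request:
play_rows(
  moves=[
    {"delta_pos":[-30,-30,0],"twist":[0,0,10],"grip":0.4},
    {"delta_pos":[-30,-40,0],"twist":[0,0,10],"grip":0.4},
    {"delta_pos":[-30,-40,0],"twist":[0,0,10],"grip":0.4},
    {"delta_pos":[-30,-40,0],"twist":[0,0,10],"grip":0.4},
    {"delta_pos":[-30,-40,0],"twist":[0,0,10],"grip":0.4},
    {"delta_pos":[-25,-40,-20],"twist":[0,0,10],"grip":0.4},
    {"delta_pos":[-25,-50,-30],"twist":[0,0,10],"grip":0.4},
    {"delta_pos":[0,-50,-40],"twist":[0,0,10],"grip":0.4},
  ],
)

```text
time: 7.45
ee_pos: [0.4726, -0.1538, 0.2572]
eef_rot: [-0.001, 0.154, 0.988, 0.0]
wrist_force: [0.8, 0.8, -0.4]
gripper_width: 0.596
finger_force: 0.0
```

Request:
play_rows(
  moves=[
    {"delta_pos":[0,-30,-20],"twist":[0,0,10],"grip":0.5},
    {"delta_pos":[0,0,0],"twist":[0,0,0],"grip":0.5},
    {"delta_pos":[0,0,0],"twist":[0,0,0],"grip":0.5},
  ],
)

```text
time: 7.82
ee_pos: [0.4743, -0.1824, 0.2381]
eef_rot: [-0.001, 0.072, 0.997, 0.001]
wrist_force: [-0.7, -0.1, -0.4]
gripper_width: 0.5
finger_force: 0.0
```

```bash
python3 - <<'E'
from h import *
s=robot.sense(); print(s['ee_pos'],s['eef_rot'],s['joint_positions'],s['wrist_force'])
p,d,c=cap('wrist'); P=cloud(c,d); print('cam',c['origin'])
save(p,'w3.png')
for n,z,x,y in(('long',.065,.441,-.21),('short',.05,.582,-.29)):
    m=(abs(P[...,2]-z)<.007)&(np.hypot(P[...,0]-x,P[...,1]-y)<.03)
    q=P[m]; print(n,len(q))
    if len(q):
        v,u=np.nonzero(m); (cx,cy),r=cv2.minEnclosingCircle(np.c_[u,v].astype(np.float32))
        print(np.median(q,0),(cx,cy,r),onplane(c,[(cx,cy)],z))
pt,dt,ct=cap('top'); big=cv2.resize(pt[140:250,165:285],None,fx=5,fy=5,interpolation=cv2.INTER_CUBIC)
save(big,'top3.png'); PT=cloud(ct,dt)
cen=np.array([.586,.1895]); x=np.array([np.cos(np.radians(-7.7)),np.sin(np.radians(-7.7))]); y=np.array([-x[1],x[0]])
for sg in(1,-1):
    for bx in(-45,-12,21):
        g=cen+bx/1000*x+sg*.034*y; m=np.hypot(PT[...,0]-g[0],PT[...,1]-g[1])<.005
        print(sg,bx,g.round(4),m.sum(),np.median(PT[m][:,2]) if m.any() else None)
E
```

```text
[ 0.47434908 -0.18240283  0.23809035] [-7.69737125e-04  7.19996907e-02  9.97404165e-01  6.18674120e-04] [-5.03458281e-01  2.12546722e-01  1.68227948e+00  5.06311136e-04
  1.24868231e+00 -1.93029119e+00] [-0.71817132 -0.06689886 -0.40525396]
cam [ 0.39521174 -0.17147309  0.40108127]
long 210
[ 0.43992014 -0.21192373  0.06462259] (251.77272033691406, 164.5, 8.164984703063965) [[ 0.44003069 -0.21174498  0.065     ]]
short 83
[ 0.57803149 -0.29829306  0.04898943] (207.5, 280.5, 7.106435298919678) [[ 0.57988343 -0.29540509  0.05      ]]
1 -45 [0.546  0.2292] 10 0.006655327003485256
1 -12 [0.5787 0.2248] 12 0.07382087597806808
1 21 [0.6114 0.2204] 12 0.07289017386258934
-1 -45 [0.5369 0.1618] 10 0.009119782242716257
-1 -12 [0.5696 0.1574] 9 0.05774513638379575
-1 21 [0.6023 0.153 ] 10 0.059721065431909026
```

View pics/top3.png

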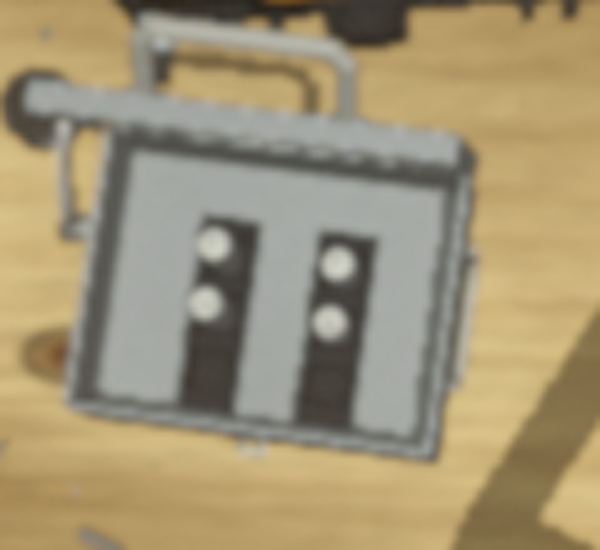

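View pics/w3.png

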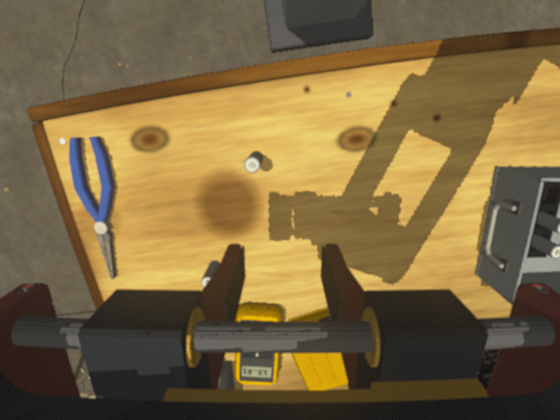

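Top view: left (+y) row holds long cells at (214,245), (205,303); right row short cells at (338,264), (330,322); front places are empty. Wrist view: long cell at (252,164), short cell at (208,278). Now pick up the long cell.

Request:
play_rows(
  moves=[
    {"delta_pos":[-20,-15,0],"twist":[0,0,0],"grip":0.5},
    {"delta_pos":[-14,-14,-30],"twist":[0,0,0],"grip":0.5},
    {"delta_pos":[0,0,-60],"twist":[0,0,0],"grip":0.5},
    {"delta_pos":[0,0,-60],"twist":[0,0,0],"grip":0.5},
    {"delta_pos":[0,0,-40],"twist":[0,0,0],"grip":0.5},
    {"delta_pos":[0,0,-18],"twist":[0,0,0],"grip":0.5},
    {"delta_pos":[0,0,0],"twist":[0,0,0],"grip":0.5},
    {"delta_pos":[0,0,0],"twist":[0,0,0],"grip":0.9},
  ],
)

```text
time: 8.93
ee_pos: [0.442, -0.2124, 0.0317]
eef_rot: [0.001, 0.07, 0.998, -0.001]
wrist_force: [1.2, 0.7, 0.1]
gripper_width: 0.42
finger_force: 0.0
```

Request:
play_rows(
  moves=[
    {"delta_pos":[0,0,0],"twist":[0,0,0],"grip":0.9},
    {"delta_pos":[0,0,0],"twist":[0,0,0],"grip":0.9},
  ],
)

```text
time: 9.18
ee_pos: [0.4415, -0.2127, 0.0315]
eef_rot: [0.001, 0.071, 0.998, -0.001]
wrist_force: [0.3, -0.2, 3.5]
gripper_width: 0.203
finger_force: 15.3
```

```bash
python3 - <<'E'
from h import *
c=viewer.calibration('top'); r=np.array(c['rotation']); c['rotation']=R.from_quat([r[1],r[2],r[3],r[0]]).as_matrix()
f=lambda L,z: onplane(c,[(165+(u+.5)/5-.5,140+(v+.5)/5-.5) for u,v in L],z)
for n,L,z in(('long',[(214,245),(205,303)],.075),('short',[(338,264),(330,322)],.06)):
    k=f(L,z); e=k[0]-k[1]; print(n,k,np.linalg.norm(e[:2]),np.degrees(np.arctan2(e[1],e[0])),'place',k.mean(0)-.0495*e/np.linalg.norm(e))
s=robot.sense(); print(s['ee_pos'],s['gripper_width'],s['finger_force'],s['wrist_force'])
E
```

```text
long [[0.61299354 0.22013537 0.075     ]
 [0.58084632 0.22471966 0.075     ]] 0.03247243903927406 -8.115826776289218 place [0.54791569 0.22941566 0.075     ]
short [[0.60408187 0.15299206 0.06      ]
 [0.57169965 0.1572258  0.06      ]] 0.03265781832955321 -7.448760890817098 place [0.53880848 0.16152608 0.06      ]
[ 0.44154601 -0.21267745  0.03153994] 0.20319923329641126 15.270614326000214 [ 0.29780618 -0.20968974  3.46741087]
```

Request:
play_rows(
  moves=[
    {"delta_pos":[0,0,30],"twist":[0,0,0],"grip":0.9},
    {"delta_pos":[0,10,50],"twist":[0,0,0],"grip":0.9},
    {"delta_pos":[20,45,50],"twist":[0,0,0],"grip":0.9},
    {"delta_pos":[30,50,50],"twist":[0,0,0],"grip":0.9},
    {"delta_pos":[30,55,30],"twist":[0,0,0],"grip":0.9},
    {"delta_pos":[30,50,0],"twist":[0,0,0],"grip":0.9},
    {"delta_pos":[10,50,0],"twist":[0,0,0],"grip":0.9},
    {"delta_pos":[0,0,0],"twist":[0,0,0],"grip":0.9},
  ],
)

```text
time: 10.18
ee_pos: [0.5504, 0.031, 0.2232]
eef_rot: [0.0, 0.068, 0.998, 0.0]
wrist_force: [-0.5, 0.1, 0.1]
gripper_width: 0.201
finger_force: 15.0
```

Request:
play_rows(
  moves=[
    {"delta_pos":[0,0,0],"twist":[0,0,0],"grip":0.9},
    {"delta_pos":[0,0,0],"twist":[0,0,0],"grip":0.9},
  ],
)

```text
time: 10.42
ee_pos: [0.5497, 0.0266, 0.2229]
eef_rot: [-0.0, 0.071, 0.997, -0.0]
wrist_force: [0.4, -0.7, 0.4]
gripper_width: 0.201
finger_force: 15.0
```

```bash
python3 - <<'E'
from h import *
s=robot.sense(); print(s['ee_pos'],s['eef_rot'],s['gripper_width'],s['finger_force'],s['wrist_force'])
p,d,c=cap('wrist'); P=cloud(c,d); save(p,'w4.png'); np.savez('w4.npz',p=p,d=d,o=c['origin'],r=c['rotation'])
for n,z,g in(('long',.075,[(.579,.2248),(.6118,.2203)]),('short',.06,[(.5706,.1573),(.603,.153)])):
  for x,y in g:
    m=(abs(P[...,2]-z)<.006)&(np.hypot(P[...,0]-x,P[...,1]-y)<.018)
    v,u=np.nonzero(m)
    if len(u)>10:
        (cx,cy),r=cv2.minEnclosingCircle(np.c_[u,v].astype(np.float32)); print(n,len(u),(cx,cy,r),onplane(c,[(cx,cy)],z),np.median(P[m],0))
# held cell
g=s['ee_pos']; z=g[2]+.0335
m=(np.hypot(P[...,0]-g[0],P[...,1]-g[1])<.02)&(abs(P[...,2]-z)<.012)
v,u=np.nonzero(m); print('held top',len(u),u.min() if len(u) else 0, np.median(P[m],0) if len(u) else 0)
E
```

```text
[0.54970457 0.02664316 0.22286656] [-1.38006944e-04  7.13048624e-02  9.97454526e-01 -2.55752131e-04] 0.20060397964175697 14.999949932098389 [ 0.35054112 -0.6501537   0.41456217]
long 250 (469.8611145019531, 198.0, 9.355278015136719) [[0.57900946 0.22216821 0.075     ]] [0.57880371 0.22223234 0.07426605]
long 232 (464.5, 226.0, 9.013978004455566) [[0.61012444 0.21723499 0.075     ]] [0.61088652 0.21789868 0.07412948]
short 225 (402.7445983886719, 194.03956604003906, 8.79728889465332) [[0.56907923 0.15549617 0.06      ]] [0.56964937 0.15563469 0.05938491]
short 211 (399.75, 222.0, 8.310484886169434) [[0.6010447  0.15113183 0.06      ]] [0.60132752 0.15126053 0.05916782]
held top 2347 246 [0.54156729 0.02704471 0.2557029 ]
```

View pics/w4.png

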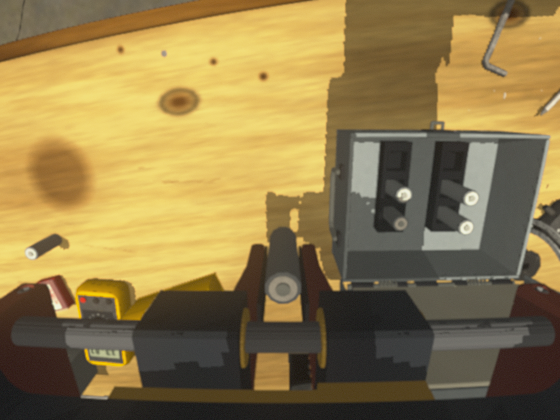

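Held cell's top is at (284,288); the rows' tops are at (470,198), (465,226), (403,194), (400,222), and the empty sockets are at about (397,160) and (453,160).

```bash
python3 - <<'E'
from h import *
p,d,c=cap('wrist'); s=robot.sense(); P=cloud(c,d); z=s['ee_pos'][2]+.0335
m=(abs(P[...,2]-z)<.004); m[:, :255]=0; m[:,315:]=0; m[:265]=0; m[312:]=0
v,u=np.nonzero(m); (cx,cy),r=cv2.minEnclosingCircle(np.c_[u,v].astype(np.float32))
print(len(u),cx,cy,r,u.min(),u.max(),v.min(),v.max(),onplane(c,[(cx,cy),(284,288)],z),s['ee_pos'],np.median(P[m],0))
# socket openings: dark spots on rack top z=.028
for L in([(397,160)],[(453,160)]): print(onplane(c,L,.028))
print(c['origin'])
E
```

```text
1300 284.7936706542969 283.8262939453125 34.21686553955078 255 314 266 311 [[0.54560469 0.02770452 0.25639046]
 [0.54777704 0.02701534 0.25639046]] [0.5498604  0.02661845 0.22289046] [0.54563557 0.02667558 0.25578662]
[[0.53711108 0.16171448 0.028     ]]
[[0.54604093 0.22822152 0.028     ]]
[0.47044465 0.03769512 0.38575903]
```

Request:
play_rows(
  moves=[
    {"delta_pos":[0,40,0],"twist":[0,0,0],"grip":0.9},
    {"delta_pos":[0,40,0],"twist":[0,0,0],"grip":0.9},
    {"delta_pos":[0,40,0],"twist":[0,0,0],"grip":0.9},
    {"delta_pos":[-1,40,0],"twist":[0,0,0],"grip":0.9},
    {"delta_pos":[0,41,-20],"twist":[0,0,0],"grip":0.9},
    {"delta_pos":[0,0,-40],"twist":[0,0,0],"grip":0.9},
    {"delta_pos":[0,0,-18],"twist":[0,0,0],"grip":0.9},
    {"delta_pos":[0,0,0],"twist":[0,0,0],"grip":0.9},
  ],
)

```text
time: 11.52
ee_pos: [0.548, 0.2278, 0.1433]
eef_rot: [-0.002, 0.071, 0.997, -0.001]
wrist_force: [-0.4, 0.5, -0.2]
gripper_width: 0.199
finger_force: 15.0
```

Request:
play_rows(
  moves=[
    {"delta_pos":[0,0,0],"twist":[0,0,0],"grip":0.9},
  ],
)

```text
time: 11.65
ee_pos: [0.55, 0.2285, 0.1457]
eef_rot: [0.001, 0.071, 0.997, 0.0]
wrist_force: [0.5, -0.7, -0.7]
gripper_width: 0.202
finger_force: 15.0
```

```bash
python3 - <<'E'
from h import *
s=robot.sense(); print(s['ee_pos'],s['eef_rot'],s['gripper_width'],s['wrist_force'])
p,d,c=cap('wrist'); P=cloud(c,d); save(p,'w5.png')
for n,z,g in(('short',.06,[(.5706,.1573),(.603,.153)]),('long',.075,[(.579,.2248),(.6118,.2203)])):
  for x,y in g:
    m=(abs(P[...,2]-z)<.006)&(np.hypot(P[...,0]-x,P[...,1]-y)<.018)
    v,u=np.nonzero(m)
    if len(u)>10:
        (cx,cy),r=cv2.minEnclosingCircle(np.c_[u,v].astype(np.float32)); print(n,len(u),(cx,cy,r),onplane(c,[(cx,cy)],z),np.median(P[m],0))
E
```

```text
[0.54998044 0.22847399 0.14571491] [6.11604951e-04 7.10655766e-02 9.97471446e-01 1.52455211e-04] 0.20191611961791772 [ 0.51486202 -0.7452709  -0.69211722]
short 317 (206.26922607421875, 245.8076934814453, 10.3383150100708) [[0.56850584 0.15790733 0.06      ]] [0.56873493 0.1579385  0.05933872]
short 307 (209.72727966308594, 279.1363525390625, 10.140132904052734) [[0.60106398 0.15385325 0.06      ]] [0.60132401 0.15355412 0.05937091]
```

View pics/w5.png

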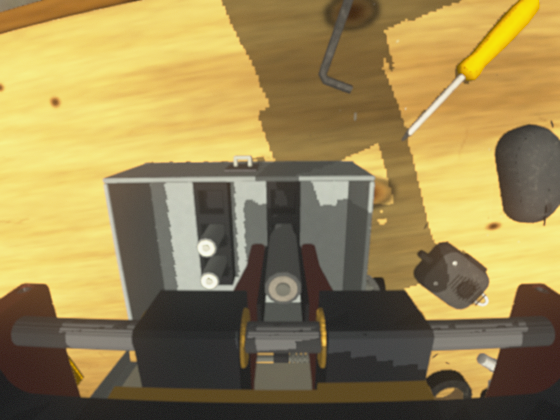

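The held cell (284,287) is in line with the rack, whose front socket is at about (283,195); the short row shows at (206,246), (210,279). Lowering to just above the rack.

Request:
play_rows(
  moves=[
    {"delta_pos":[-1,0,-30],"twist":[0,0,0],"grip":0.9},
    {"delta_pos":[0,0,-30],"twist":[0,0,0],"grip":0.9},
    {"delta_pos":[0,0,-18],"twist":[0,0,0],"grip":0.9},
    {"delta_pos":[0,0,0],"twist":[0,0,0],"grip":0.9},
    {"delta_pos":[0,0,0],"twist":[0,0,0],"grip":0.9},
  ],
)

```text
time: 12.32
ee_pos: [0.5491, 0.2291, 0.0679]
eef_rot: [0.001, 0.071, 0.998, 0.0]
wrist_force: [-0.2, -0.9, -0.9]
gripper_width: 0.202
finger_force: 15.0
```

Request:
play_rows(
  moves=[
    {"delta_pos":[0,0,-5],"twist":[0,0,0],"grip":0.9},
    {"delta_pos":[0,0,-5],"twist":[0,0,0],"grip":0.9},
    {"delta_pos":[0,0,-2],"twist":[0,0,0],"grip":0.9},
    {"delta_pos":[0,0,0],"twist":[0,0,0],"grip":0.9},
  ],
)

```text
time: 12.82
ee_pos: [0.5479, 0.2289, 0.0546]
eef_rot: [-0.0, 0.071, 0.998, -0.0]
wrist_force: [-0.8, -0.2, -0.9]
gripper_width: 0.2
finger_force: 15.0
```

```bash
python3 - <<'E'
from h import *
s=robot.sense(); print(s['ee_pos'],s['eef_rot'],s['gripper_width'],s['wrist_force'],s['moment'])
E
```

```text
[0.54793555 0.22886722 0.05462348] [-2.21844042e-04  7.05710358e-02  9.97506724e-01 -1.23583490e-04] 0.19952396973138317 [-0.84284554 -0.15179977 -0.85831213] [ 0.09351155 -0.12895057 -0.00537297]
```

The foot is 5 mm inside the socket with no contact force; continuing down.

Request:
play_rows(
  moves=[
    {"delta_pos":[0,0,-5],"twist":[0,0,0],"grip":0.9},
    {"delta_pos":[0,0,-5],"twist":[0,0,0],"grip":0.9},
    {"delta_pos":[0,0,-2],"twist":[0,0,0],"grip":0.9},
    {"delta_pos":[0,0,0],"twist":[0,0,0],"grip":0.9},
    {"delta_pos":[0,0,0],"twist":[0,0,0],"grip":0.9},
  ],
)

```text
time: 13.45
ee_pos: [0.5482, 0.2289, 0.0429]
eef_rot: [0.0, 0.071, 0.998, -0.0]
wrist_force: [0.4, 1.4, -0.7]
gripper_width: 0.205
finger_force: 15.0
```

Request:
play_rows(
  moves=[
    {"delta_pos":[0,0,0],"twist":[0,0,0],"grip":0.6},
    {"delta_pos":[0,0,0],"twist":[0,0,0],"grip":0.6},
    {"delta_pos":[0,0,0],"twist":[0,0,0],"grip":0.6},
    {"delta_pos":[0,0,40],"twist":[0,0,0],"grip":0.6},
    {"delta_pos":[0,0,60],"twist":[0,0,0],"grip":0.6},
    {"delta_pos":[0,0,50],"twist":[0,0,0],"grip":0.6},
    {"delta_pos":[5,-30,10],"twist":[0,0,0],"grip":0.5},
    {"delta_pos":[5,-50,0],"twist":[0,0,0],"grip":0.5},
  ],
)

```text
time: 14.45
ee_pos: [0.5594, 0.1494, 0.2048]
eef_rot: [0.002, 0.069, 0.998, 0.001]
wrist_force: [0.4, 0.1, -0.4]
gripper_width: 0.496
finger_force: 0.0
```

Request:
play_rows(
  moves=[
    {"delta_pos":[5,-55,0],"twist":[0,0,0],"grip":0.5},
    {"delta_pos":[5,-55,0],"twist":[0,0,0],"grip":0.5},
    {"delta_pos":[8,-55,0],"twist":[0,0,0],"grip":0.5},
    {"delta_pos":[8,-55,0],"twist":[0,0,0],"grip":0.5},
    {"delta_pos":[8,-55,0],"twist":[0,0,0],"grip":0.5},
    {"delta_pos":[8,-55,0],"twist":[0,0,0],"grip":0.5},
    {"delta_pos":[10,-55,0],"twist":[0,0,0],"grip":0.5},
    {"delta_pos":[10,-50,0],"twist":[0,0,0],"grip":0.5},
  ],
)

```text
time: 15.45
ee_pos: [0.6201, -0.2882, 0.2028]
eef_rot: [0.0, 0.071, 0.997, -0.0]
wrist_force: [0.5, 0.2, 0.2]
gripper_width: 0.502
finger_force: 0.0
```

```bash
python3 - <<'E'
from h import *
cap('wrist'); cap('wrist'); cap('wrist'); s=robot.sense(); print(s['ee_pos'],s['eef_rot'],s['gripper_width'])
p,d,c=cap('wrist'); P=cloud(c,d)
m=(abs(P[...,2]-.05)<.006)&(np.hypot(P[...,0]-.58,P[...,1]+.294)<.03)
v,u=np.nonzero(m); (cx,cy),r=cv2.minEnclosingCircle(np.c_[u,v].astype(np.float32)); print(len(u),cx,cy,r,onplane(c,[(cx,cy)],.05),np.median(P[m],0))
pt,dt,ct=cap('top'); Q=cloud(ct,dt)
for n,z,g in(('long',.075,[(.547,.229),(.5795,.2248),(.6118,.2203)]),('short',.06,[(.5706,.1573),(.603,.153)])):
  for x,y in g:
    m=(abs(Q[...,2]-z)<.009)&(np.hypot(Q[...,0]-x,Q[...,1]-y)<.016); print(n,m.sum(),np.median(Q[m],0) if m.any() else 0)
m=(Q[...,2]>.2)&(Q[...,0]>.6)&(Q[...,0]<.78)&(Q[...,1]>.1)&(Q[...,1]<.28); print('lid high',m.sum(),Q[m].max(0))
E
```

```text
[ 0.62012691 -0.2887501   0.20237808] [ 7.86644237e-05  7.22091561e-02  9.97389483e-01 -2.25253951e-04] 0.5000837068545645
239 270.2368469238281 161.32237243652344 8.769184112548828 [[ 0.58281475 -0.2967422   0.05      ]] [ 0.58280839 -0.29671469  0.04970732]
long 34 [0.54834247 0.23115532 0.07403805]
long 35 [0.58130851 0.22621922 0.07382276]
long 35 [0.61266608 0.22106455 0.07370233]
short 32 [0.57198507 0.15858967 0.05806203]
short 34 [0.60414468 0.15335363 0.05849029]
lid high 741 [0.69202667 0.27966633 0.29479923]
```

The long cell stands in line with its row (33 mm pitch, top 74 mm). Fetching the short cell at (0.583,-0.297).

Request:
play_rows(
  moves=[
    {"delta_pos":[-20,-4,0],"twist":[0,0,0],"grip":0.5},
    {"delta_pos":[-17,-4,-30],"twist":[0,0,0],"grip":0.5},
    {"delta_pos":[0,0,-50],"twist":[0,0,0],"grip":0.5},
    {"delta_pos":[0,0,-50],"twist":[0,0,0],"grip":0.5},
    {"delta_pos":[0,0,-35],"twist":[0,0,0],"grip":0.5},
    {"delta_pos":[0,0,-12],"twist":[0,0,0],"grip":0.5},
    {"delta_pos":[0,0,0],"twist":[0,0,0],"grip":0.5},
    {"delta_pos":[0,0,0],"twist":[0,0,0],"grip":0.9},
  ],
)

```text
time: 16.7
ee_pos: [0.5844, -0.2944, 0.0276]
eef_rot: [0.001, 0.07, 0.998, -0.001]
wrist_force: [1.1, 0.1, -0.1]
gripper_width: 0.424
finger_force: 0.0
```

Request:
play_rows(
  moves=[
    {"delta_pos":[0,0,0],"twist":[0,0,0],"grip":0.9},
    {"delta_pos":[0,0,0],"twist":[0,0,0],"grip":0.9},
    {"delta_pos":[0,0,0],"twist":[0,0,0],"grip":0.9},
  ],
)

```text
time: 17.08
ee_pos: [0.5838, -0.2947, 0.0269]
eef_rot: [0.001, 0.071, 0.998, -0.001]
wrist_force: [-1.4, 0.5, 5.6]
gripper_width: 0.201
finger_force: 15.0
```

Request:
play_rows(
  moves=[
    {"delta_pos":[0,0,40],"twist":[0,0,0],"grip":0.9},
    {"delta_pos":[0,0,50],"twist":[0,0,0],"grip":0.9},
    {"delta_pos":[-5,30,50],"twist":[0,0,0],"grip":0.9},
    {"delta_pos":[-5,50,13],"twist":[0,0,0],"grip":0.9},
    {"delta_pos":[-6,50,0],"twist":[0,0,0],"grip":0.9},
    {"delta_pos":[-6,50,0],"twist":[0,0,0],"grip":0.9},
    {"delta_pos":[-6,50,0],"twist":[0,0,0],"grip":0.9},
    {"delta_pos":[-6,50,0],"twist":[0,0,0],"grip":0.9},
  ],
)

```text
time: 18.08
ee_pos: [0.5486, -0.0126, 0.1788]
eef_rot: [-0.0, 0.071, 0.997, 0.0]
wrist_force: [0.3, 0.1, -0.6]
gripper_width: 0.204
finger_force: 15.0
```

Request:
play_rows(
  moves=[
    {"delta_pos":[-6,50,0],"twist":[0,0,0],"grip":0.9},
    {"delta_pos":[-6,50,0],"twist":[0,0,0],"grip":0.9},
    {"delta_pos":[0,45,0],"twist":[0,0,0],"grip":0.9},
    {"delta_pos":[0,20,0],"twist":[0,0,0],"grip":0.9},
    {"delta_pos":[0,11,0],"twist":[0,0,0],"grip":0.9},
    {"delta_pos":[0,0,-30],"twist":[0,0,0],"grip":0.9},
    {"delta_pos":[0,0,0],"twist":[0,0,0],"grip":0.9},
    {"delta_pos":[0,0,0],"twist":[0,0,0],"grip":0.9},
  ],
)

```text
time: 19.08
ee_pos: [0.5375, 0.1611, 0.1493]
eef_rot: [-0.0, 0.071, 0.997, -0.0]
wrist_force: [-0.5, 0.1, -0.8]
gripper_width: 0.202
finger_force: 15.0
```

```bash
python3 - <<'E'
from h import *
s=robot.sense(); print(s['ee_pos'],s['eef_rot'],s['gripper_width'],s['wrist_force'])
p,d,c=cap('wrist'); P=cloud(c,d); save(p,'w6.png')
for x,y in [(.547,.229),(.5795,.2248),(.6118,.2203)]:
    m=(abs(P[...,2]-.075)<.006)&(np.hypot(P[...,0]-x,P[...,1]-y)<.016)
    v,u=np.nonzero(m)
    if len(u)>10:
        (cx,cy),r=cv2.minEnclosingCircle(np.c_[u,v].astype(np.float32)); print(len(u),(cx,cy,r),onplane(c,[(cx,cy)],.075))
E
```

```text
[0.53745879 0.16110942 0.14928243] [-1.87686164e-05  7.11190793e-02  9.97467821e-01 -1.52421372e-04] 0.20171746360750925 [-0.46552125  0.11905126 -0.83499628]
371 (366.5333251953125, 216.38333129882812, 11.549915313720703) [[0.54450936 0.22796453 0.075     ]]
350 (363.8333435058594, 253.8333282470703, 10.865447044372559) [[0.57733104 0.22367186 0.075     ]]
205 (361.0, 287.5, 10.30786418914795) [[0.60923169 0.21926143 0.075     ]]
```

View pics/w6.png

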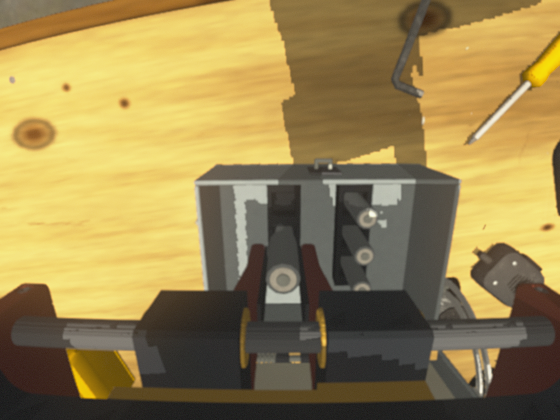

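The held short cell (283,278) is in line with its rack; the long cell stands at (367,216) with its row at (364,254), (361,288). Lowering.

Request:
play_rows(
  moves=[
    {"delta_pos":[0,0,-35],"twist":[0,0,0],"grip":0.9},
    {"delta_pos":[0,0,-35],"twist":[0,0,0],"grip":0.9},
    {"delta_pos":[0,0,-18],"twist":[0,0,0],"grip":0.9},
    {"delta_pos":[0,0,0],"twist":[0,0,0],"grip":0.9},
    {"delta_pos":[0,0,-5],"twist":[0,0,0],"grip":0.9},
    {"delta_pos":[0,0,-5],"twist":[0,0,0],"grip":0.9},
    {"delta_pos":[0,0,-2],"twist":[0,0,0],"grip":0.9},
    {"delta_pos":[0,0,0],"twist":[0,0,0],"grip":0.9},
  ],
)

```text
time: 20.12
ee_pos: [0.5371, 0.1619, 0.0489]
eef_rot: [0.0, 0.071, 0.998, -0.0]
wrist_force: [0.4, -0.0, -0.5]
gripper_width: 0.198
finger_force: 15.0
```

Foot at 22 mm, no force; 11 mm more.

Request:
play_rows(
  moves=[
    {"delta_pos":[0,0,-5],"twist":[0,0,0],"grip":0.9},
    {"delta_pos":[0,0,-4],"twist":[0,0,0],"grip":0.9},
    {"delta_pos":[0,0,-2],"twist":[0,0,0],"grip":0.9},
    {"delta_pos":[0,0,0],"twist":[0,0,0],"grip":0.9},
    {"delta_pos":[0,0,0],"twist":[0,0,0],"grip":0.9},
  ],
)

```text
time: 20.75
ee_pos: [0.5372, 0.1619, 0.0379]
eef_rot: [0.0, 0.071, 0.998, -0.0]
wrist_force: [-0.5, -0.0, 0.2]
gripper_width: 0.2
finger_force: 15.0
```

Request:
play_rows(
  moves=[
    {"delta_pos":[0,0,0],"twist":[0,0,0],"grip":0.6},
    {"delta_pos":[0,0,0],"twist":[0,0,0],"grip":0.6},
    {"delta_pos":[0,0,0],"twist":[0,0,0],"grip":0.6},
    {"delta_pos":[0,0,40],"twist":[0,0,0],"grip":0.6},
    {"delta_pos":[0,0,50],"twist":[0,0,0],"grip":0.6},
    {"delta_pos":[0,-40,50],"twist":[0,0,0],"grip":0.6},
    {"delta_pos":[0,-50,40],"twist":[0,0,0],"grip":0.6},
    {"delta_pos":[0,0,0],"twist":[0,0,0],"grip":0.6},
  ],
)

```text
time: 21.75
ee_pos: [0.5395, 0.0716, 0.2192]
eef_rot: [0.004, 0.072, 0.997, -0.0]
wrist_force: [0.4, 0.3, -0.1]
gripper_width: 0.398
finger_force: 0.0
```

```bash
python3 - <<'E'
from h import *
p,d,c=cap('wrist');p,d,c=cap('wrist'); s=robot.sense(); p,d,c=cap('wrist'); P=cloud(c,d); print(s['ee_pos'],s['joint_positions'])
for z,g in((.075,[(.545,.229),(.578,.2248),(.61,.2203)]),(.06,[(.536,.161),(.569,.157),(.602,.153)])):
  for x,y in g:
    m=(abs(P[...,2]-z)<.006)&(np.hypot(P[...,0]-x,P[...,1]-y)<.016)
    v,u=np.nonzero(m)
    if len(u)>10:
        (cx,cy),r=cv2.minEnclosingCircle(np.c_[u,v].astype(np.float32)); print(z,len(u),(round(cx),round(cy),round(r,1)),onplane(c,[(cx,cy)],z),np.median(P[m][:,2]))
E
```

```text
[0.53700391 0.07397595 0.21571811] [ 9.11295618e-03  2.82285402e-01  1.64468763e+00  5.01627503e-04
  1.21417243e+00 -1.41909020e+00]
0.075 260 (433, 186, 9.3) [[0.54528276 0.22639406 0.075     ]] 0.07435011191065646
0.075 236 (429, 216, 9.3) [[0.57751804 0.22230161 0.075     ]] 0.07420594522435081
0.075 234 (425, 245, 9.3) [[0.61033721 0.21763457 0.075     ]] 0.07419853825119024
0.06 236 (365, 182, 8.7) [[0.53596768 0.16055746 0.06      ]] 0.05945246436918758
0.06 207 (362, 213, 8.6) [[0.5693925  0.15600708 0.06      ]] 0.05947803244648009
0.06 208 (361, 241, 8.2) [[0.60127945 0.15200834 0.06      ]] 0.05919427027865723
```

Both new cells sit at row height and 33 mm pitch. Now back to the handle, turning the tool back.

Request:
play_rows(
  moves=[
    {"delta_pos":[0,0,40],"twist":[0,0,-10],"grip":0.5},
    {"delta_pos":[0,0,50],"twist":[0,0,-10],"grip":0.5},
    {"delta_pos":[0,0,50],"twist":[0,0,-10],"grip":0.5},
    {"delta_pos":[20,10,10],"twist":[0,0,-10],"grip":0.5},
    {"delta_pos":[25,18,0],"twist":[0,0,-10],"grip":0.5},
    {"delta_pos":[25,18,0],"twist":[0,0,-10],"grip":0.5},
    {"delta_pos":[25,18,0],"twist":[0,0,-10],"grip":0.5},
    {"delta_pos":[25,18,0],"twist":[0,0,-10],"grip":0.5},
  ],
)

```text
time: 22.9
ee_pos: [0.657, 0.1584, 0.3631]
eef_rot: [-0.001, 0.697, 0.717, -0.001]
wrist_force: [1.3, 0.0, 0.3]
gripper_width: 0.5
finger_force: 0.0
```

Request:
play_rows(
  moves=[
    {"delta_pos":[22,16,0],"twist":[0,0,-9],"grip":0.5},
    {"delta_pos":[0,0,0],"twist":[0,0,0],"grip":0.5},
    {"delta_pos":[0,0,0],"twist":[0,0,0],"grip":0.5},
  ],
)

```text
time: 23.28
ee_pos: [0.678, 0.1726, 0.364]
eef_rot: [-0.001, 0.748, 0.663, -0.001]
wrist_force: [-0.3, -0.4, 0.1]
gripper_width: 0.502
finger_force: 0.0
```

```bash
python3 - <<'E'
from h import *
s=robot.sense(); print(s['ee_pos'],s['eef_rot'],s['gripper_width'],s['joint_positions'])
p,d,c=cap('wrist'); P=cloud(c,d)
m=(P[...,2]>.272)&(P[...,2]<.3)&(P[...,0]>.6)&(P[...,0]<.75)&(P[...,1]>.08)&(P[...,1]<.28); q=P[m]
print(len(q)); 
if len(q): print(cv2.minAreaRect((q[:,:2]*1000).astype(np.float32)),np.median(q,0),q.min(0),q.max(0))
E
```

```text
[0.67801166 0.1726436  0.36404117] [-0.00084888  0.74829608  0.66336287 -0.00139951] 0.5022452788838253 [ 1.50748058e-01  4.32440708e-01  1.05557348e+00 -9.63679949e-05
  1.65685072e+00  2.70926100e-01]
1716
((675.2904052734375, 177.5941162109375), (108.12748718261719, 20.669511795043945), 82.25233459472656) [0.6802576  0.18425148 0.28908712] [0.65813224 0.12412323 0.27208443] [0.69077005 0.23177468 0.29210515]
```

Bar found at x≈0.680, as expected. Descend and grip.

Request:
play_rows(
  moves=[
    {"delta_pos":[2,0,-40],"twist":[0,0,0],"grip":0.5},
    {"delta_pos":[0,0,-35],"twist":[0,0,0],"grip":0.5},
    {"delta_pos":[0,0,-20],"twist":[0,0,0],"grip":0.5},
    {"delta_pos":[0,0,0],"twist":[0,0,0],"grip":0.5},
    {"delta_pos":[0,0,0],"twist":[0,0,0],"grip":1},
    {"delta_pos":[0,0,0],"twist":[0,0,0],"grip":1},
    {"delta_pos":[0,0,0],"twist":[0,0,0],"grip":1},
    {"delta_pos":[0,0,0],"twist":[0,0,0],"grip":1},
  ],
  force=20,
)

```text
time: 24.32
ee_pos: [0.6802, 0.1722, 0.2714]
eef_rot: [-0.001, 0.749, 0.662, -0.0]
wrist_force: [-4.6, 0.7, 5.5]
gripper_width: 0.109
finger_force: 20.0
```

Request:
play_rows(
  moves=[
    {"delta_pos":[-16,2,1],"twist":[0,0,0],"grip":1},
    {"delta_pos":[-16,2,-1],"twist":[0,0,0],"grip":1},
    {"delta_pos":[-16,2,-3],"twist":[0,0,0],"grip":1},
    {"delta_pos":[-16,2,-4],"twist":[0,0,0],"grip":1},
    {"delta_pos":[-16,2,-5],"twist":[0,0,0],"grip":1},
    {"delta_pos":[-15,2,-7],"twist":[0,0,0],"grip":1},
    {"delta_pos":[-15,2,-8],"twist":[0,0,0],"grip":1},
    {"delta_pos":[-14,2,-9],"twist":[0,0,0],"grip":1},
  ],
)

```text
time: 25.32
ee_pos: [0.5566, 0.189, 0.2353]
eef_rot: [0.0, 0.749, 0.662, 0.001]
wrist_force: [1.9, 3.1, 0.1]
gripper_width: 0.108
finger_force: 20.0
```

Request:
play_rows(
  moves=[
    {"delta_pos":[0,0,0],"twist":[0,0,0],"grip":1},
    {"delta_pos":[0,0,0],"twist":[0,0,0],"grip":1},
    {"delta_pos":[0,0,0],"twist":[0,0,0],"grip":1},
    {"delta_pos":[0,0,0],"twist":[0,0,0],"grip":1},
    {"delta_pos":[0,0,0],"twist":[0,0,0],"grip":1},
    {"delta_pos":[0,0,0],"twist":[0,0,0],"grip":1},
  ],
)

```text
time: 26.08
ee_pos: [0.5567, 0.1889, 0.2356]
eef_rot: [-0.001, 0.749, 0.662, 0.0]
wrist_force: [-4.9, 5.5, 4.3]
gripper_width: 0.108
finger_force: 20.0
```

```bash
python3 - <<'E'
from h import *
for i in range(2):
    s=robot.sense(); print(s['ee_pos'],s['gripper_width'],s['finger_force'],s['wrist_force'],abs(s['joint_velocities']).max()); pt,dt,ct=cap('side')
x=np.array([np.cos(np.radians(-7.7)),np.sin(np.radians(-7.7))]); h=(np.array(s['ee_pos'][:2])-[.4743,.2001])@x
print('elev from x',np.degrees(np.arccos((.198-h)/.2009))-9.74,'from z',np.degrees(np.arcsin((s['ee_pos'][2]+.0187-.004-.0848)/.2009))-9.74)
Q=cloud(ct,dt); save(pt[130:260,200:340].repeat(4,0).repeat(4,1),'side9.png')
E
```

```text
[0.55665972 0.18889122 0.2355933 ] 0.1082574330969995 19.972839653491974 [-4.85553121  5.50158613  4.30238939] 0.0011888460161138836
[0.55668428 0.18889163 0.23563494] 0.10683075440421858 19.972927272319794 [-4.0207226   4.41411651  4.33595378] 0.0025449657351003215
elev from x 45.39035396142517 from z 45.743887422116224
```

View pics/side9.png

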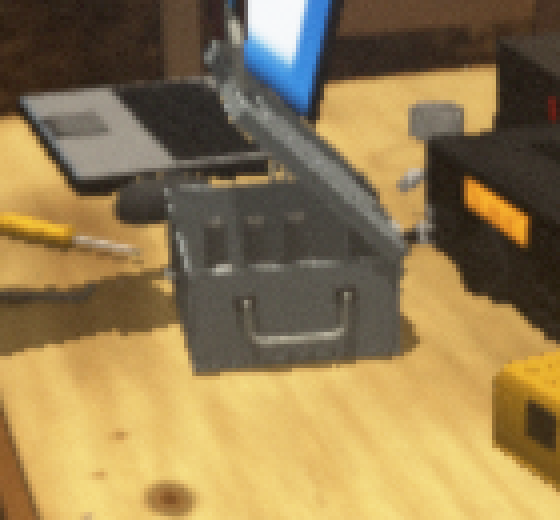

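The side view shows the lid held at about 45° (edge from (230,90) to (400,250)) and the cells standing clear below it at (215–295,235). The arm is still, so I'm handing in.

```bash
python3 -c "
from station import job
print(job.close_job())"
```

```text
the job is handed in; nothing more can be done
None
```

I handed the job in at about 26 s with the gripper holding the lid still at about 45°, ten degrees below balance, and each loose cell upright in the front place of its own-length row; the hand-in returned no verdict.

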